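Roll a bar blank into the V-block and butt it against the end stop

TASK

With the fingers, roll the aluminium bar along the bench by its side, up the ramp and into the V of the steel V-block, then push it endways along the V until its end is fully home against the end stop, and leave it there. Only push it: never pick it up. Leave everything else on the bench where it is.

Things in the scene. Friction and masses are not known exactly. Their poses are not given: they have to be found in the camera images.
- bar: plain solid aluminium round bar, 42 mm diameter, 110 mm long, about 0.4 kg, smooth and slippery, lying free to roll on the bench on one side (left or right) of the V-block, its length roughly parallel to the V. Origin on its axis half-way along (21 mm above the bench at the start); its x axis runs along the bar, y and z turn as it rolls; it starts with z up.
- vblock: low steel V-block fixed to the bench, 220 mm long along its own x (points roughly away from the robot), 160 mm wide along y, same on both sides. Origin at the centre of its underside, on the bench; z up. Across y: a ramp rises from the bench at y = +-80 mm to 13 mm high at +-26 mm, a flat crest runs to +-21 mm, then a 120 degree V goes down to y = 0. Its -x end is open.
- v_bottom (a point): middle of the V's bottom line, 1 mm above the bench, straight over the V-block's origin, with the same axes. The V runs from x = -110 mm to +110 mm. The bar lying in the V has its axis 24 mm above this line.
- stop_face (a point): foot of the end stop's face, on the bench, 110 mm along +x from the V-block's origin. The stop is a dark plate across the V's far end, 70 mm wide, 50 mm high, 12 mm thick; its face looks to -x. With the bar home its centre is 55 mm short of this face.
- piston: bystander: aluminium piston standing upright on the other side of the V-block from the bar, 78 mm diameter, 55 mm high. Origin at the centre of its underside.
- bearing: bystander: steel bearing ring lying flat, 62 mm diameter, 18 mm high. Origin at the centre of its underside.
- wrench: bystander: steel wrench lying flat near the robot, 170 mm long along its x. Origin under its middle.
- screwdriver: bystander: screwdriver lying near the robot, 190 mm long along its x. Origin under its middle.
- spray_can: bystander: grey can standing upright at the back, 62 mm diameter, 170 mm high. Origin at the centre of its underside.
- jar: bystander: glass jar standing at the back, 70 mm diameter, 85 mm high. Origin at the centre of its underside.
- carton: bystander: closed cardboard carton at the back, 70 x 110 x 50 mm. Origin at the centre of its underside.

How it is judged:
On the way, in this order (a step that is already met when the one before it is completed fails the run):
1. the bar, still on the bench or the ramp, has rolled at least most of a quarter turn (angle between bar's own z axis and vertical above 1.2 rad and (y of bar in the frame of vblock above 0.03 m or y of bar in the frame of vblock below -0.03 m)).
2. the bar lies down in the V, short of the end stop (y of bar in the frame of vblock between -0.005 and 0.005 m and z of bar in the frame of vblock between 0.022 and 0.029 m and angle between the x axis of bar and the x axis of vblock, either way round below 0.06 rad and x of bar in the frame of vblock below 0.048 m), for 0.2 s.
3. the bar lies in the V with its end against the end stop (y of bar in the frame of vblock between -0.005 and 0.005 m and z of bar in the frame of vblock between 0.022 and 0.029 m and angle between the x axis of bar and the x axis of vblock, either way round below 0.06 rad and x of bar in the frame of vblock between 0.051 and 0.058 m), for 0.2 s.
At the end, for the whole second after the job is handed in: the bar lies at rest down in the V (axis within 5 mm of the V's middle, at its seated height within about 4 mm, parallel within 0.06 rad), its end within 4 mm of the end stop (all of step 3 and linear speed of bar below 0.01 m/s and angular speed of bar below 0.2 rad/s); the robot touches nothing.
It fails at once if the bar is lifted off the bench (height (world z) of bar above 0.036 m and (y of bar in the frame of vblock above 0.095 m or y of bar in the frame of vblock below -0.095 m)).
It fails at once if the bar is lifted above the V-block (height (world z) of bar above 0.05 m).
It fails at once if the bar is lifted out of the V while being moved along it (height (world z) of bar above 0.036 m and x of bar in the frame of vblock above 0.045 m).
It fails at once if something else on the bench is moved by more than 25 mm (distance of any of piston, bearing, wrench, screwdriver, spray_can, jar, carton from where it was at the start of the episode above 0.025 m).
It also fails if it takes over 61 s, if anything falls off the work surface, if the arm or the gripper's body presses on something with over 40 N, if the wrist force passes 120 N, or if a joint passes its speed limit or range.

ROBOT

A 6-joint arm with a two-finger parallel gripper is mounted at the origin on the work surface. World frame = base frame: x ahead of the robot, y to its left, z up, the work surface at z = 0. Lengths are in m, angles in rad, forces in N, time in s.
With the tool pointing down it reaches from about 0.35 to 1 m from the base axis. Payload 7.1 kg.
Tool frame: the origin (TCP) lies between the finger pads; the fingertips stand 22 mm ahead of it and the grasp point (between the pads) lies 3 mm ahead of it; x points along the fingers, y is the direction in which the jaws open and shut, and the axes are right-handed (so a half turn about x gives the same grasp; the last joint's range is limited). The gripper opens to 85 mm and grips with 20 to 120 N. Pads are 22 mm wide; open, the fingers measure 114 mm over their backs; the gripper's body (76 mm by 85 mm) begins 54 mm behind the grasp point. The pads swing forward as they close: fully open they stand 13 mm farther back than shut.
Start: joints at [1.305, 0.423, 1.63, -0, 1.089, -0.019], TCP at [0.153, 0.606, 0.253] pointing down, gripper open.
Joint ranges: [-3, 3], [-0.9, 2.11], [0.09, 2.58], [-1.31, 4.45], [0.11, 2.69], [-2.54, 2.54]. Speed limits (rad/s): [2.39, 2.39, 3.01, 3.14, 3.14, 3.14].

INTERFACE

Orientations are given as a rotation vector (axis times angle).
In Python, from rig import manip gives the robot as it stands. The module is installed in compiled form; this text tells all that it offers. Calls block until the motion is done:
- manip.move_to(position, orientation): joint-space move of the TCP to a pose.
- manip.servo_line(position, orientation=None, rate=0.15): straight line of the TCP; orientation=None keeps the orientation; rate is the mean speed in m/s.
- manip.set_joints(angles): joint-space move.
- manip.command_gripper(opening, f_grip=None): finger opening in m; f_grip is the grip in N (None keeps the last); returns when the fingers have stopped.
- manip.hold(seconds).
- manip.solve_ik(position, orientation): joint angles nearest the present ones, or None.
- manip.camera(name): name is "side" or "top" or "wrist"; returns a dict with "image" (400x640x3 uint8, red, green, blue), "fx", "fy", "cx", "cy" (pixels), "k1" (the pictures are not rectified: a ray, as slopes to the right and down, at radius r is drawn at 1 + k1 r^2 times it, then the intrinsics apply), "cam_to_world" (4x4, takes a point from camera to world coordinates); the wrist camera has in their place "mount" (4x4, takes a point from camera to tool coordinates, whose origin is the TCP and whose axes are the tool frame's). Camera axes: x right, y down, z forward; pixel columns grow to the right and rows downward; lengths in m; the calibration is good to about 2 mm. A picture is of the moment at which its call begins: read the wrist's pose just before it. There is no depth.
A pose or a line that the arm cannot do raises manip.IKError and nothing moves.
- manip.sign_off(): hands the job in, once; it reports no verdict.
Readings, each from a call of its own:
- manip.get_time(): time.
- manip.get_joint_positions(): joint angles.
- manip.get_joint_vel(): joint speeds.
- manip.get_tau(): joint torques, N m.
- manip.get_position(): TCP position.
- manip.get_ee_rot(): TCP orientation.
- manip.get_contact_force(): force on the tool from outside, world axes, zero at the start.
- manip.get_torque(): the same for the moment, N m.
- manip.get_width(): finger opening in m.
Only numpy, scipy, OpenCV 4.12 (cv2) and the standard library are available. Lean on these libraries where they do the work, as an engineer would, in place of code of your own. Each camera call takes 0.05 s, during which the arm holds its last target.

## Working session

There is one attempt and no reset: what is moved stays moved. The work goes in short steps, each a Python script; the robot and the scene stay as the last script left them, time stands still between calls to the robot, and variables do not carry over. Pictures are saved under pics/ and viewed, and the job is handed in when it is done.

```bash
mkdir -p pics; cat > h.py <<'E'
import numpy as np, cv2
from rig import manip
from scipy.spatial.transform import Rotation as R
def snap(n,fn):
    if n=='wrist':
        p=np.array(manip.get_position()); r=R.from_rotvec(manip.get_ee_rot()).as_matrix()
    c=manip.camera(n)
    if n=='wrist':
        T=np.eye(4);T[:3,:3]=r;T[:3,3]=p;c['cam_to_world']=T@np.array(c['mount'])
    cv2.imwrite('pics/'+fn+'.png',c['image'][:,:,::-1])
    np.save('pics/'+fn+'.npy',{k:v for k,v in c.items()},allow_pickle=True)
    return c
def load(fn): return np.load('pics/'+fn+'.npy',allow_pickle=True).item()
def rays(c,uv):
    uv=np.atleast_2d(np.float64(uv))
    d=np.stack([(uv[:,0]-c['cx'])/c['fx'],(uv[:,1]-c['cy'])/c['fy']],1)
    s=d.copy()
    for _ in range(30): s=d/(1+c['k1']*(s**2).sum(1,keepdims=True))
    T=np.array(c['cam_to_world'])
    return T[:3,3],np.c_[s,np.ones(len(s))]@T[:3,:3].T
def plane(c,uv,z):
    o,d=rays(c,uv); t=(z-o[2])/d[:,2]
    return o+d*t[:,None]
def proj(c,P):
    T=np.linalg.inv(np.array(c['cam_to_world'])); P=np.atleast_2d(P)@T[:3,:3].T+T[:3,3]
    s=P[:,:2]/P[:,2:]; s=s*(1+c['k1']*(s**2).sum(1,keepdims=True))
    return s*[c['fx'],c['fy']]+[c['cx'],c['cy']]
E
python3 - <<'E'
from h import *
for n in ['top','side','wrist']:
    c=snap(n,n+'0'); print(n,c['fx'],c['k1'],np.round(c['cam_to_world'],3).tolist())
print(manip.get_time(),manip.get_position(),manip.get_ee_rot(),R.from_rotvec(manip.get_ee_rot()).as_matrix().round(2),manip.get_width())
E
```

```text
top 502.481644048021 -0.053647896489046706 [[0.002, -0.996, 0.091, 0.419], [-1.0, -0.001, 0.019, -0.003], [-0.019, -0.091, -0.996, 1.406], [0.0, 0.0, 0.0, 1.0]]
side 417.8711436693232 -0.11343856672529604 [[0.951, -0.174, 0.257, 0.233], [-0.31, -0.501, 0.808, -0.887], [-0.011, -0.848, -0.53, 0.634], [0.0, 0.0, 0.0, 1.0]]
wrist 298.32487605991105 -0.002606211135868675 [[0.244, 0.923, 0.299, 0.076], [0.97, -0.231, -0.076, 0.625], [-0.001, 0.309, -0.951, 0.373], [0.0, 0.0, 0.0, 1.0]]
0.15 [0.15255914 0.60569948 0.25271697] [ 0.19283212  1.56228217 -0.19466985] [[-0.    0.24  0.97]
 [-0.    0.97 -0.24]
 [-1.   -0.   -0.  ]] 0.085508642871619
```

View pics/top0.png

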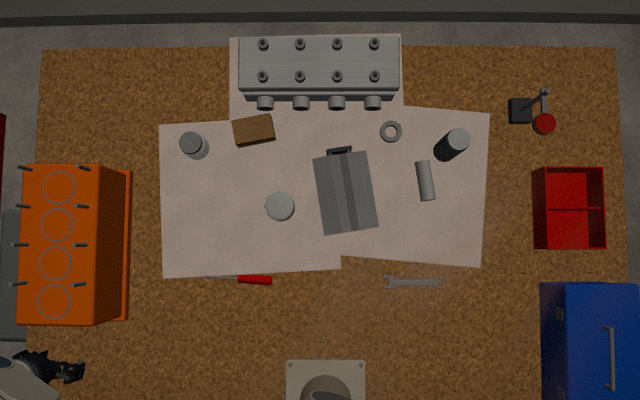

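View pics/side0.png

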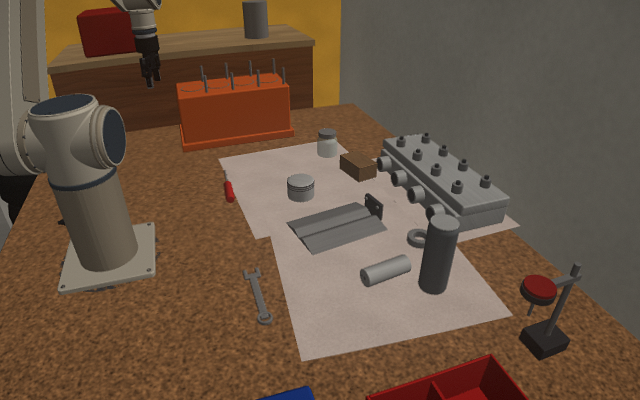

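View pics/wrist0.png

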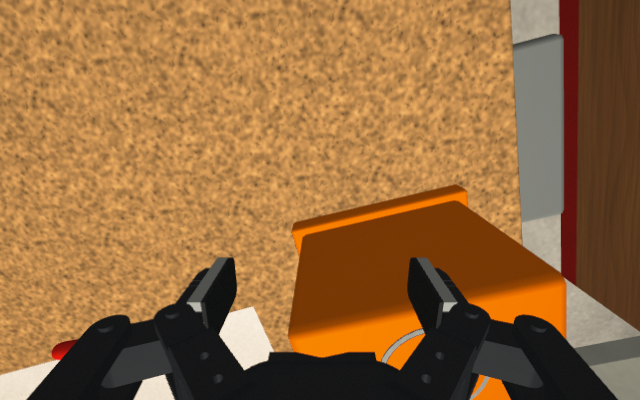

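The top view shows the bar right of the V-block at about (425,181), the V-block at (346,193) with its stop at (340,151). The spray can is at (452,145), the ring at (391,131) and the piston at (280,206). I'll enlarge the middle.

```bash
python3 - <<'E'
import cv2
im=cv2.imread('pics/top0.png'); cv2.imwrite('pics/top0z.png',cv2.resize(im[115:265,300:500],None,fx=4,fy=4,interpolation=cv2.INTER_CUBIC))
im=cv2.imread('pics/side0.png'); cv2.imwrite('pics/side0z.png',cv2.resize(im[180:310,270:470],None,fx=4,fy=4,interpolation=cv2.INTER_CUBIC))
E
```

```text
(no output)
```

View pics/top0z.png

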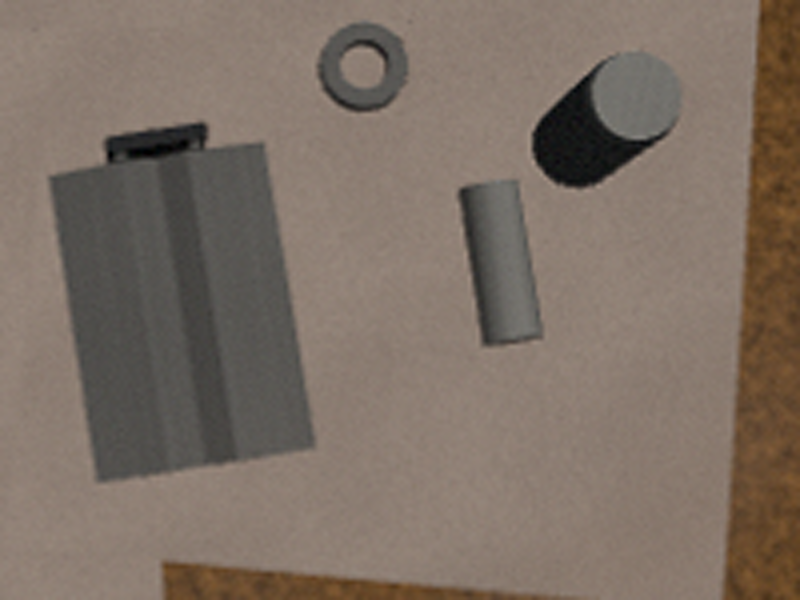

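View pics/side0z.png

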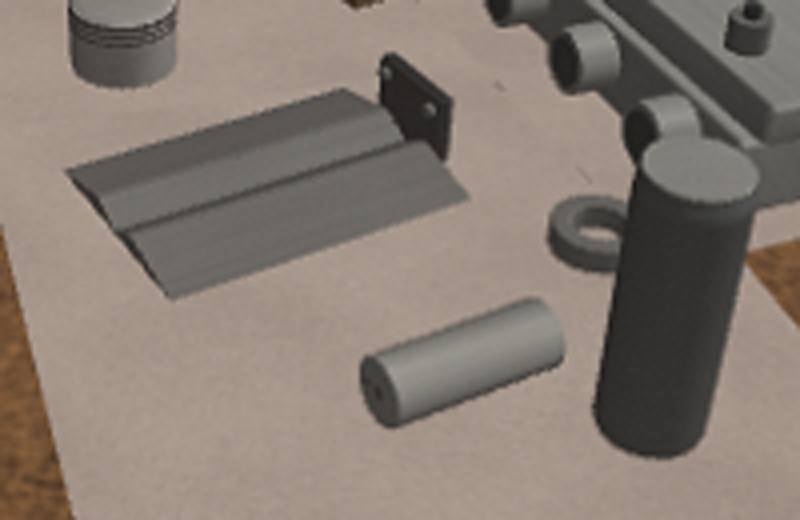

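The zoomed top view shows V-block base corners at about (50,177), (265,143), (315,447) and (97,482). The bar outline is (459,188), (518,180), (541,338), (484,346), and the can's foot is near (575,145).

```bash
python3 - <<'E'
from h import *
c=load('top0')
f=lambda q:np.array([300,115])+(np.array(q)+.5)/4-.5
v=plane(c,f([[50,177],[265,143],[315,447],[97,482]]),0)
print(v.round(4)); 
fl,fr,nr,nl=v[:,:2]; cen=v.mean(0); ax=(fl+fr-nl-nr); print('V',cen.round(4),np.arctan2(ax[1],ax[0]),np.linalg.norm(ax)/2,np.linalg.norm(fl-fr),np.linalg.norm(nl-nr))
b=plane(c,f([[459,188],[518,180],[541,338],[484,346]]),0.021)
ax=b[0]+b[1]-b[2]-b[3]; print('bar',b.mean(0).round(4),np.arctan2(ax[1],ax[0]),np.linalg.norm(ax)/2,np.linalg.norm(b[0]-b[1]))
print('can top',plane(c,f([[637,97]]),.17),'can base',plane(c,f([[578,143]]),.0))
print('ring',plane(c,f([[364,67]]),.018)); 
for n,uv,z in [('piston',(279.5,206),.055),('wrenchL',(385,282),0.005),('wrenchR',(442,283),.005)]: print(n,plane(c,[uv],z).round(3))
print('stop',plane(c,f([[107,140],[207,125]]),.05))
E
```

```text
[[ 0.6617  0.0383  0.    ]
 [ 0.686  -0.1139  0.    ]
 [ 0.471  -0.1473  0.    ]
 [ 0.4464  0.0048  0.    ]]
V [ 0.5663 -0.0545  0.    ] 0.15444986040049444 0.21777858940106512 0.15413335317950572 0.15411887494306423
bar [ 0.598  -0.2749  0.021 ] 0.13230578583404426 0.1113464008459186 0.04158495363986625
can top [[ 0.68306759 -0.33290061  0.17      ]] can base [[ 0.68618827 -0.33553747  0.        ]]
ring [[ 0.73670508 -0.18228983  0.018     ]]
piston [[0.524 0.124 0.055]]
wrenchL [[ 0.317 -0.164  0.005]]
wrenchR [[ 0.315 -0.321  0.005]]
stop [[ 0.67867041 -0.00202977  0.05      ]
 [ 0.68902524 -0.07039154  0.05      ]]
```

```bash
cat >> h.py <<'E'
VO=np.array([0.5663,-0.0545]); VY=0.1545
def v2w(x,y,z): c,s=np.cos(VY),np.sin(VY); return np.array([VO[0]+c*x-s*y,VO[1]+s*x+c*y,z])
def w2v(p): p=np.array(p); c,s=np.cos(VY),np.sin(VY); d=p[...,:2]-VO; return np.stack([c*d[...,0]+s*d[...,1],-s*d[...,0]+c*d[...,1]],-1)
def ori(a=0.):
    y=VY+a; X=np.array([0,0,-1.]);Y=np.array([np.cos(y),np.sin(y),0]);return R.from_matrix(np.c_[X,Y,np.cross(X,Y)]).as_rotvec()
E
python3 - <<'E'
from h import *
print(manip.solve_ik(v2w(-.01,-.06,.33),ori()))
manip.move_to(v2w(-.01,-.06,.33),ori())
c=snap('wrist','wrist1'); print(manip.get_time(),manip.get_joint_positions(),manip.get_contact_force())
E
```

```text
[-2.21736881e-01  2.73230971e-01  1.66287570e+00 -4.44089210e-16
  1.20548598e+00 -3.76236881e-01]
3.1333 [-2.20562883e-01  2.73383188e-01  1.66290178e+00  7.42648793e-05
  1.20545008e+00 -3.76214417e-01] [ 0.04702014 -0.82151522 -0.65315589]
```

View pics/wrist1.png

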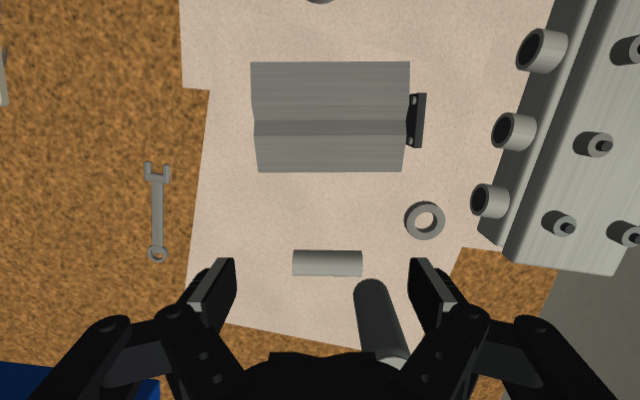

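The wrist view shows the V-block corners at (250,62), (410,61), (403,172) and (258,172), and the bar outline at (293,250) to (362,276).

```bash
python3 - <<'E'
from h import *
im=cv2.imread('pics/wrist1.png'); cv2.imwrite('pics/w1z.png',cv2.resize(im[50:300,235:445],None,fx=2.4,fy=2.4,interpolation=cv2.INTER_CUBIC))
c=load('wrist1')
v=plane(c,[[250,62],[410,61],[403,172],[258,172]],0)
nl,fl,fr,nr=v[:,:2];ax=fl+fr-nl-nr
print('V',v.mean(0),np.arctan2(ax[1],ax[0]),np.linalg.norm(ax)/2,np.linalg.norm(fl-fr))
b=plane(c,[[293,250],[362,251],[362,276],[292,275.5]],.021); ax=b[1]+b[2]-b[0]-b[3]
print('bar',b.mean(0),np.arctan2(ax[1],ax[0]),np.linalg.norm(ax)/2,np.linalg.norm(b[0]-b[3]), w2v(b.mean(0)))
print('stop face foot right corner/crest', w2v(plane(c,[[408,140]],.0)))
E
```

```text
V [ 0.56940499 -0.05481581  0.        ] 0.15913793326470005 0.22143930528939082 0.15557506999826948
bar [ 0.60077335 -0.27608401  0.021     ] 0.14392711920054085 0.1125812629322631 0.04657118579138937 [-3.59657425e-05 -2.24249603e-01]
stop face foot right corner/crest [[ 0.11885207 -0.02961334]]
```

View pics/w1z.png

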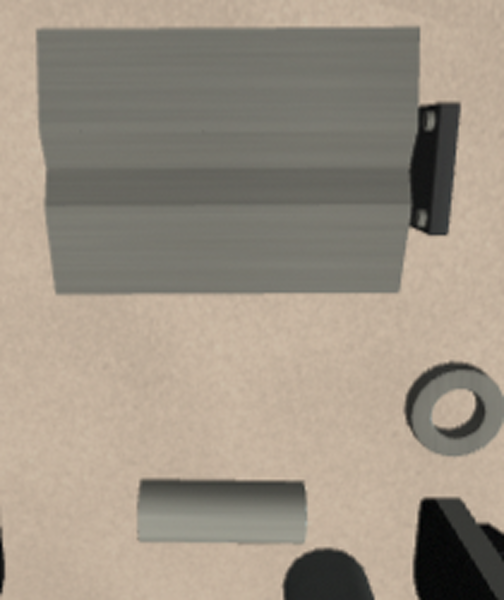

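```bash
sed -i 's/^VO=.*/VO=np.array([0.568,-0.0547]); VY=0.156/' h.py; python3 - <<'E'
from h import *
manip.command_gripper(0.044,20)
manip.move_to(v2w(-.016,-.272,.25),ori())
manip.servo_line(v2w(-.016,-.272,.12),rate=.15)
print(manip.get_time(),manip.get_contact_force(),manip.get_width())
snap('wrist','wrist2');snap('side','side2')
manip.servo_line(v2w(-.016,-.272,.06),rate=.1)
print(manip.get_time(),manip.get_contact_force(),manip.get_position())
snap('wrist','wrist3');
E
```

```text
5.5417 [-0.1931373  -1.02427099  0.14665565] 0.04403747656924381
6.3917 [-1.0823081   0.04980212  0.37185716] [ 0.59455654 -0.3259423   0.05978875]
```

View pics/wrist3.png

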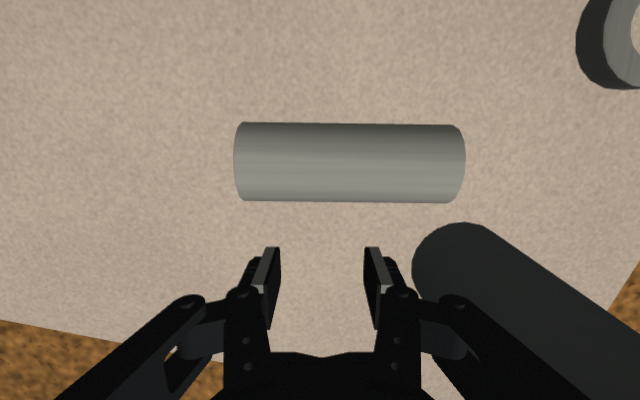

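View pics/side2.png

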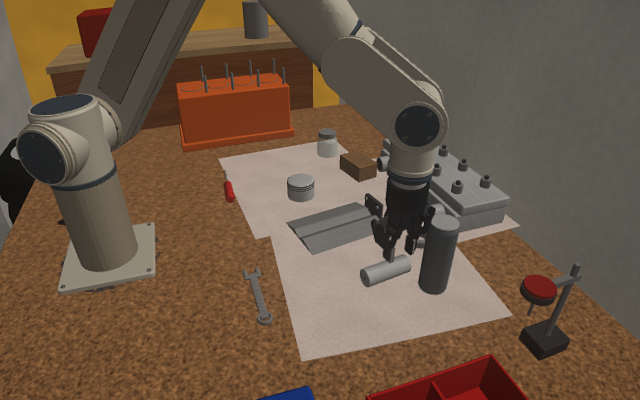

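The wrist view shows the bar at (235–465, 122–203), the fingertips at (278,250) and (368,250) clear behind it, and the can close on the right at (415,265). I'll shift slightly towards the bar, then feel for the bench.

```bash
python3 - <<'E'
from h import *
manip.servo_line(v2w(-.018,-.266,.060),rate=.05)
manip.servo_line(v2w(-.018,-.266,.042),rate=.06)
f0=np.array(manip.get_contact_force()); print(f0)
z=.042
while z>.022:
    z-=.0015; manip.servo_line(v2w(-.018,-.266,z),rate=.03)
    f=np.array(manip.get_contact_force())-f0
    if np.linalg.norm(f)>5: print('contact',f); break
print(z,manip.get_position(),manip.get_time())
snap('wrist','wrist4')
E
```

```text
[-1.16266232 -0.06584789  0.42687065]
0.020999999999999984 [ 0.59144711 -0.32024169  0.02086307] 10.6667
```

View pics/wrist4.png

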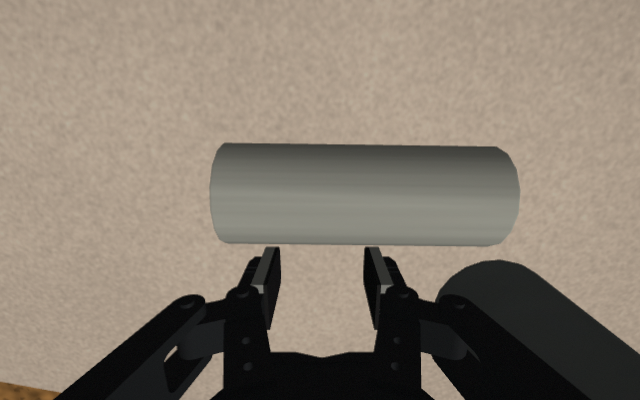

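```bash
python3 - <<'E'
from h import *
manip.servo_line(v2w(-.018,-.266,.028),rate=.05)
manip.servo_line(v2w(-.018,-.252,.028),rate=.02); print(manip.get_contact_force())
manip.servo_line(v2w(-.018,-.160,.028),rate=.04)
print(manip.get_time(),manip.get_contact_force())
snap('wrist','wrist5');snap('top','top5')
E
```

```text
[-0.90707843  0.58987425  0.45156786]
14.3083 [ 0.36456943 -0.44839355  0.20968826]
```

View pics/wrist5.png

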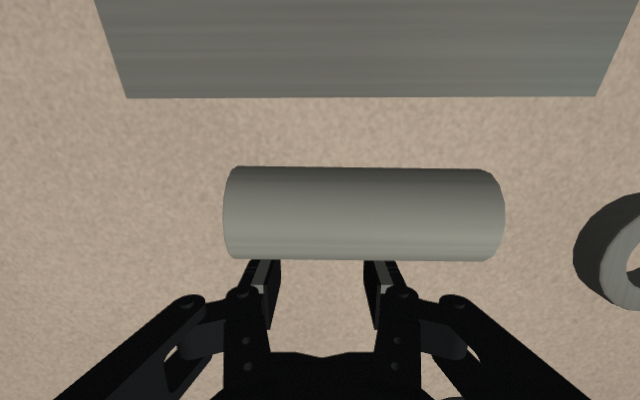

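View pics/top5.png

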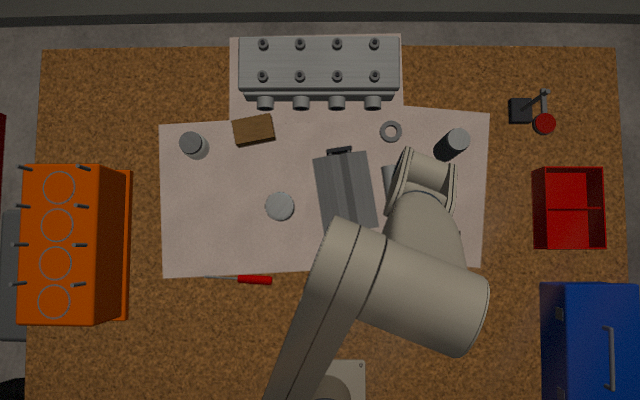

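The bar is 13 mm off centre on the fingers (centre (364,214), right pad at 378) and nearly parallel to the V-block edge at row 97. The hand is now clear of the can, so I'll recentre before the ramp.

```bash
python3 - <<'E'
from h import *
manip.servo_line(v2w(-.018,-.175,.028),rate=.1)
manip.command_gripper(0.062)
manip.servo_line(v2w(-.001,-.175,.027),rate=.08)
c=snap('wrist','wrist6')
manip.servo_line(v2w(-.001,-.115,.027),rate=.04)
manip.servo_line(v2w(-.001,-.080,.036),rate=.03)
print(manip.get_time(),manip.get_contact_force())
snap('wrist','wrist7')
E
```

```text
18.45 [ 1.48748407 -4.77964057  2.97357516]
```

View pics/wrist7.png

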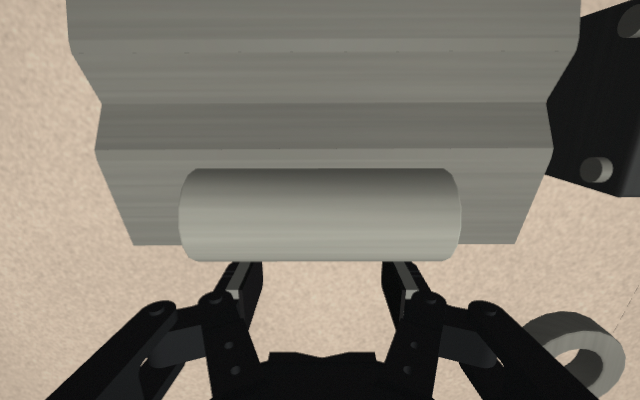

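View pics/wrist6.png

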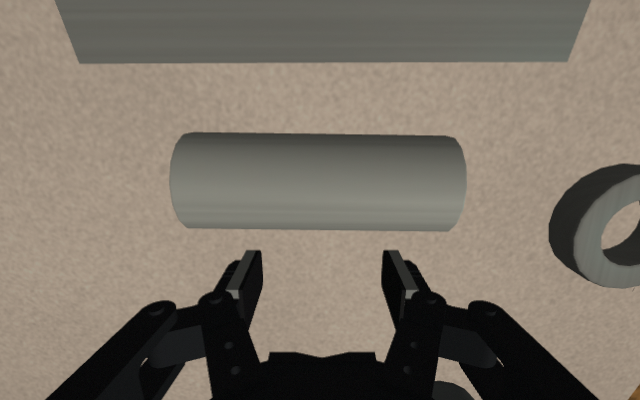

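On the ramp the bar (180–461, rows 168–261) is parallel to the V and centred on the fingers. Next it goes over the crest.

```bash
python3 - <<'E'
from h import *
manip.servo_line(v2w(-.001,-.058,.042),rate=.03)
print(manip.get_contact_force())
manip.servo_line(v2w(-.001,-.044,.043),rate=.025)
print(manip.get_time(),manip.get_contact_force())
manip.hold(.3)
c=snap('wrist','wrist8'); print(manip.get_contact_force())
E
```

```text
[-0.23317564  0.39141772  0.96986003]
20.1167 [ 0.23234725 -0.45704038  0.02331426]
[ 0.40178295 -0.11016707 -0.06331444]
```

View pics/wrist8.png

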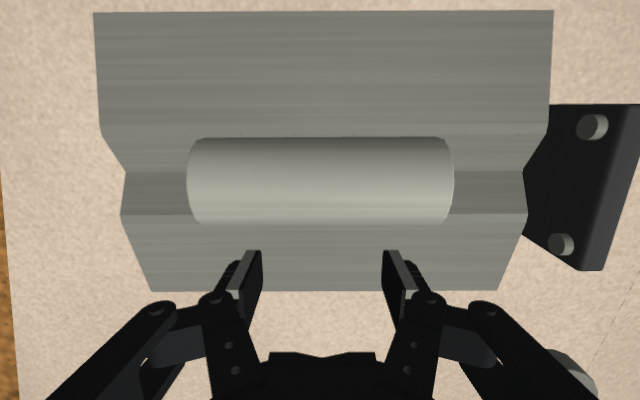

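The bar now lies in the V (187–454, rows 137–222), clear of the fingers. I'll raise the hand, turn it and close it behind the near end.

```bash
python3 - <<'E'
from h import *
manip.servo_line(v2w(-.001,-.055,.043),rate=.1)
manip.servo_line(v2w(-.001,-.055,.15),rate=.2)
q=manip.solve_ik(v2w(-.095,0,.15),ori(np.pi/2)); print(q)
manip.command_gripper(0.0,20)
manip.move_to(v2w(-.095,0,.15),ori(np.pi/2))
manip.servo_line(v2w(-.095,0,.08),rate=.15)
print(manip.get_time(),manip.get_contact_force(),manip.get_width())
manip.servo_line(v2w(-.095,0,.040),rate=.08)
print(manip.get_contact_force())
snap('wrist','wrist9');snap('side','side9');snap('top','top9')
E
```

```text
[-1.70292774e-01  3.73337792e-01  2.01857635e+00 -4.44089210e-16
  7.49678513e-01 -1.89708910e+00]
24.0 [ 0.21538267  0.33302715 -0.05551269] -0.0003099894170669518
[ 0.01539838 -0.27250305 -0.06689823]
```

View pics/wrist9.png

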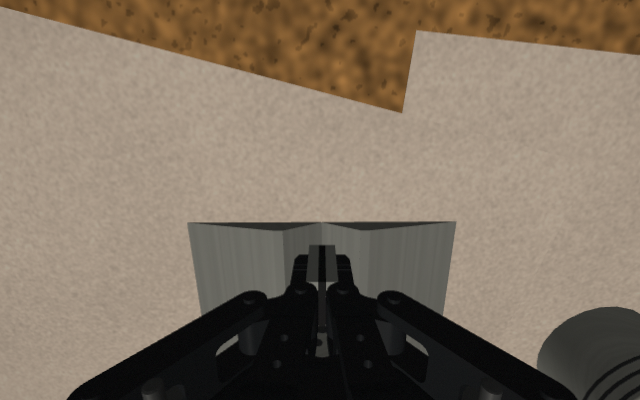

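View pics/side9.png

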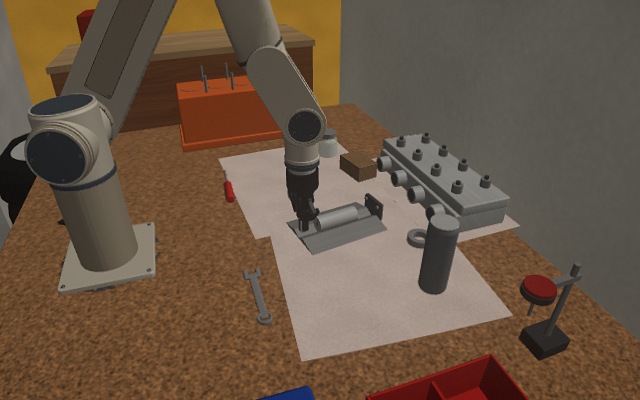

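The near end of the V shows at row 222 with the closed fingers on its centre line at column 322. In the side view the bar is seated ahead of them. I'll push it home with force checks.

```bash
python3 - <<'E'
from h import *
f0=np.array(manip.get_contact_force())
ax=np.array([np.cos(VY),np.sin(VY),0])
manip.servo_line(v2w(-.060,0,.040),rate=.05)
print((np.array(manip.get_contact_force())-f0).round(2))
manip.servo_line(v2w(-.026,0,.040),rate=.03)
print((np.array(manip.get_contact_force())-f0).round(2))
x=-.026
while x<.002:
    x+=.0015; manip.servo_line(v2w(x,0,.040),rate=.02)
    f=-(np.array(manip.get_contact_force())-f0)@ax
    print(round(x,4),round(f,2),w2v(manip.get_position()).round(4))
    if f>10: break
print(manip.get_time())
snap('side','side10');snap('top','top10')
E
python3 - <<'E'
import cv2
im=cv2.imread('pics/side10.png'); cv2.imwrite('pics/side10z.png',cv2.resize(im[180:270,270:400],None,fx=6,fy=6,interpolation=cv2.INTER_CUBIC))
E
```

```text
[-0.51  0.48 -1.73]
[-1.39  1.06 -1.47]
-0.0245 3.31 [-0.0245  0.    ]
-0.023 3.28 [-0.0229  0.    ]
-0.0215 3.41 [-0.0213 -0.    ]
-0.02 2.35 [-0.0197 -0.    ]
-0.0185 2.19 [-0.0183 -0.    ]
-0.017 1.79 [-0.0168 -0.    ]
-0.0155 1.61 [-0.0152 -0.    ]
-0.014 1.77 [-0.0138 -0.    ]
-0.0125 2.14 [-0.0122 -0.    ]
-0.011 3.75 [-0.0111  0.    ]
-0.0095 8.24 [-0.0111  0.0001]
-0.008 12.29 [-0.011   0.0003]
29.9333
```

View pics/side10z.png

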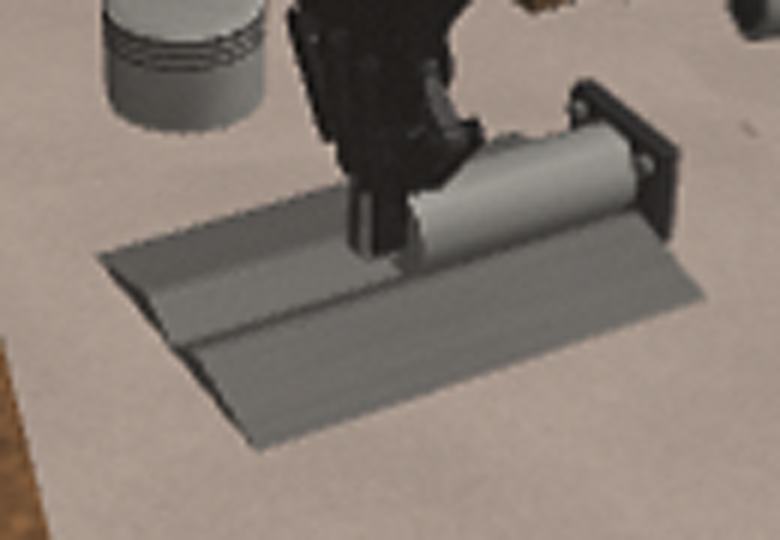

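The bar stalled at TCP x' = -0.011, exactly where the geometry puts "home", and the force rose to 12 N. The side view shows its far end against the stop. I'll back off, clear the arm and check.

```bash
python3 - <<'E'
from h import *
manip.servo_line(v2w(-.014,0,.040),rate=.02)
manip.servo_line(v2w(-.060,0,.040),rate=.08)
manip.servo_line(v2w(-.060,0,.20),rate=.2)
manip.move_to(v2w(-.02,-.10,.33),ori())
snap('wrist','wrist11')
manip.move_to([.35,-.40,.35],ori())
manip.hold(.3); snap('top','top11'); snap('side','side11'); print(manip.get_time(),manip.get_contact_force())
c=load('wrist11')
im=cv2.imread('pics/wrist11.png'); cv2.imwrite('pics/w11z.png',cv2.resize(im[20:220,230:450],None,fx=3,fy=3,interpolation=cv2.INTER_CUBIC))
a=cv2.imread('pics/top11.png');b=cv2.imread('pics/top0.png')
d=cv2.absdiff(a,b).max(2)
cv2.imwrite('pics/top11d.png',np.vstack([a[100:300,150:500],cv2.cvtColor(cv2.convertScaleAbs(d,alpha=3),cv2.COLOR_GRAY2BGR)[100:300,150:500]]))
E
```

```text
35.125 [ 0.17039243 -0.10589129 -0.2672274 ]
```

View pics/w11z.png

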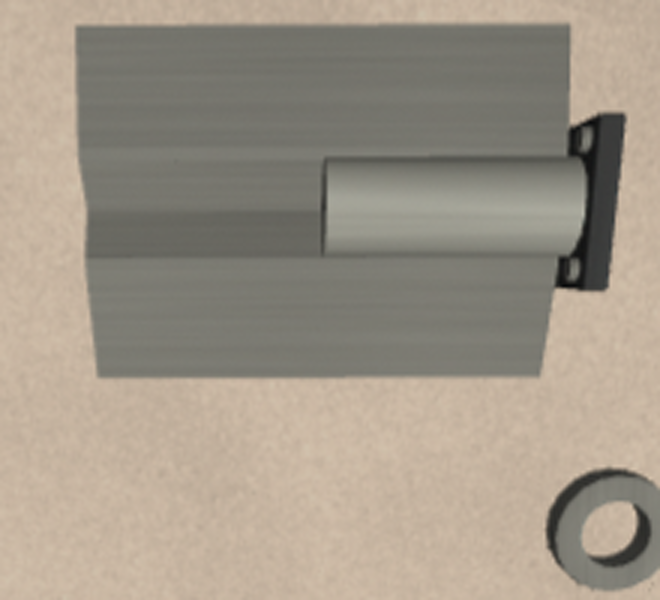

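View pics/top11d.png

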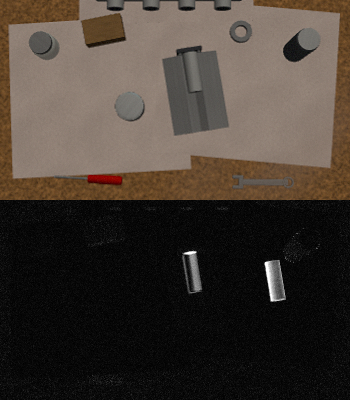

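The wrist view shows the bar in the V with its far end touching the stop plate at (587,205) of the zoom, parallel to the V. The difference picture shows changes only at the bar's old and new places; any can outline is under a pixel. I'll hand it in.

```bash
python3 - <<'E'
from h import *
c=load('wrist11'); f=lambda q:np.array([230,20])+(np.array(q)+.5)/3-.5
b=plane(c,f([[326,158],[323,255]]),.025); print('rear end in V frame',w2v(b).round(4))
a=[cv2.imread(f'pics/top{n}.png',0)[120:170,430:475].astype(np.float32) for n in(0,11)]
print('can shift px',cv2.phaseCorrelate(*a))
print(manip.get_joint_vel(),manip.sign_off())
E
```

```text
rear end in V frame [[ 0.001   0.0202]
 [ 0.0004 -0.0201]]
can shift px ((0.4212818331859012, 0.03324019516410104), 0.9370917385949029)
the job is handed in; nothing more can be done
[-0.00509952 -0.00083113 -0.0008901  -0.0009229  -0.00113659  0.00073225] None
```

The bar is in the V with its end against the end stop, and I handed the job in at about 35 s on the robot's clock, inside the 61 s limit. The sign-off gives no verdict.

**What I did:** I rolled the bar along the bench and up the ramp with two spread fingers, stopping once to recentre the hand after clearing the spray can. The bar then dropped into the V. I turned the hand, closed the fingers and pushed the bar endways until it stalled on the stop at about 12 N, then moved the arm well clear.

**Last checks:**
- **Bar position:** the wrist camera put its near end about 0.7 mm along the V from the block's centre, where the nominal home position is 0. It is centred across the V to within 0.1 mm, with its far end touching the plate in the picture. The camera calibration is only good to about 2 mm.
- **Bystanders:** comparing the first and last top pictures, nothing but the bar showed a clear move. The spray can read a 0.4-pixel shift, roughly 1 mm. I can't tell whether that is a real nudge or image noise; it is well under the 25 mm limit.
- **Robot:** only sensor-noise forces, and near-zero joint speeds at sign-off.

I did not measure the bar's roll angle directly. The quarter turn on the bench is inferred from it being pushed more than 100 mm there, and it could only fall short if the bar slid instead of rolling.

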